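# Move a clamp arm between retort stands and hold it level over the open holder

### The arm

A 7-joint arm with a two-finger parallel gripper is mounted at the origin on a cart in front of the work surface, level with it; the furniture and walls round the work are solid. World frame = base frame: x ahead of the robot, y to its left, z up, the work surface at z = 0. Lengths are in mm, angles in rad, forces in N, time in s.
With the tool pointing down it reaches from about 400 to 875 mm from the base axis. Payload 4.4 kg.
Tool frame: the origin (TCP) lies at the very end of the fingers, on their centre line; the grasp point (between the pads) lies 19 mm behind it; y points along the fingers, z is the direction in which the jaws open and shut, and the axes are right-handed (so a half turn about y gives the same grasp; the last joint's range is limited). The gripper opens to 85 mm and grips with 20 to 120 N. Pads are 22 mm wide; open, the fingers measure 114 mm over their backs; the gripper's body (76 mm by 85 mm) begins 54 mm behind the grasp point. The pads swing forward as they close: fully open they stand 13 mm farther back than shut.
Start: joints at [1.07, 0.628, 0.038, 1.517, -0.027, 0.996, -0.02], TCP at [273.827, -589.522, 231.313] pointing down, gripper open.
Joint ranges: [-3.06, 3.06], [-0.37, 2.12], [-1.25, 1.32], [0.18, 2.47], [-1.1, 4.24], [0.23, 1.98], [-2.94, 2.94]. Speed limits (rad/s): [2.57, 2.57, 3.14, 3.14, 3.14, 3.14, 3.14].

### API

Orientations are given as [roll, pitch, yaw] about the fixed x, y, z axes, in that order (R = Rz(yaw) Ry(pitch) Rx(roll)).
In Python, from cell import * gives the robot as it stands.
- The arm moves only by the tool apply_moves, never from a script. Its argument "targets" is a list of rows, each a list of 6 numbers: the shift along the tool's x, y, z in units of 40 mm (1.0 is 40 mm), then the turn, a rotation vector about the tool's x, y, z in units of 8 degrees (1.0 is 8 degrees). A call has 1 to 12 rows; each row shifts and turns the commanded pose from where the row before left it, along the tool's axes as they then stand; what a row does not reach is not made up. A row lasts 1/8 s, in which the tool goes at most 62.5 mm and 10.7 degrees, less where a joint would pass 70% of its speed; a pose out of reach is approached as far as the arm can. A call is refused whole if a number of a shift passes 1 or a number of a turn 1, either way. A call with a gripper value outside its range is refused whole. "jaw" is the gripper command: -1 is shut, 1 is fully open, values between are in proportion, set as the call begins (left out, the last holds). The fingers move at their own pace and stop on an object; the grip force is fixed at half the most. Time passes only in rows, so rows that do not move let the fingers close. It gives the time, the measured TCP pose, the force and the opening at its end, in the units of the state.
- read_state(): the state, without advancing time (a new reading comes with each control period).
- get_image(name): name is "side" or "top"; returns the picture (420x560x3 uint8, red, green, blue); there is no depth.
- calibration(name): a dict with "fx", "fy", "cx", "cy" (pixels), "k1" (the pictures are not rectified: a ray, as slopes to the right and down, at radius r is drawn at 1 + k1 r^2 times it, then the intrinsics apply), "world_from_camera" (4x4, takes a point from camera to world coordinates). Camera axes: x right, y down, z forward; pixel columns grow to the right and rows downward; lengths in mm; the calibration is good to about 2 mm. A picture is of the moment at which its call begins. calibration takes no time and is no camera call.
- finish_job(): hands the job in, once; it reports no verdict.
The state is a dict: "clock": time; "qpos": joint angles; "qd": joint speeds; "tau": joint torques, N m; "eef_pos": TCP position; "tool_rot": TCP orientation; "force": force on the tool from outside, world axes, zero at the start; "torque": the same for the moment, N m; "width": finger opening in mm.
Only numpy, scipy, OpenCV 4.12 (cv2) and the standard library are available. Lean on these libraries where they do the work, as an engineer would, in place of code of your own. Each camera call takes 0.05 s, during which the arm holds its last target. There are 200 camera calls.

### The job

The long clamp arm sits in the closed holder of one retort stand, whose screw is already slack: take its bar at the balance point, draw the arm straight out of the holder, and carry it level to the other stand, the one with the open-topped holder. Hold it there level and in line with the slot, jaws out over the stand's foot and as much tail behind the holder as it had in the closed one, with the bar about 2 cm clear above the lips of the slot, so that I can see the jaws line up before it goes in. Finish while still holding it by the balance point, touching neither stand, and leave the small beaker, the two little bottles and the dish in front where they are.

Things in the scene. Friction and masses are not known exactly. Their poses are not given: they have to be found in the camera images.
- clamp_arm: The loose clamp arm, 328 mm, 0.3-0.5 kg: round steel bar (12 mm thick, 220 mm long), cast head with a fork of two rubber-sleeved prongs (70 mm wide) at one end. Origin: its balance point (centre of mass), on the bar's axis 177 mm from the plain tail end, 41 mm behind the head's collar. +x along the bar to the tail, -x to the jaws, z up, jaws flat in x-y. Starts level in the closed bore, 120 mm up.
- bar_seat (a point): Point on the bar's axis 40 mm from the tail end (137 mm from the balance point): the part of the bar that lies in the middle of a holder. Axes as the arm's.
- clamp_jaws (a point): Point on the bar's axis, extended, midway between the two prongs: 123 mm ahead of the balance point (-x). Axes as the arm's.
- closed_stand: Fixed retort stand with the closed holder, on the left or right: grey foot 190 x 120 x 12 mm, steel post (12 mm thick, top 220 mm up), aluminium boss with a bore. Origin on the bench under mid-bore; the foot reaches 140 mm ahead (-x), 50 behind, 45 to -y, 75 to +y; the post is 32 mm to +y of the bar's axis. +x runs along the bore to the back; the arm leaves towards -x.
- closed_bore (a point): Middle of the closed bore, on the axis of the bar in it, 120 mm above the bench. The boss is 40 mm long (20 mm each way), the bore 16 mm wide: 2 mm of play to each side of the bar; the tail sticks out 20 mm behind. Drawn forward 60 mm, the tail is just clear. Axes as the stand's: -x to the front.
- open_stand: Fixed retort stand with the open-topped holder, a U-shaped slot; same foot (140 mm ahead, 50 behind) and post (32 mm to +y of the slot, top 220 mm up). Origin on the bench under mid-slot. +x runs along the slot to the back: the arm belongs there with its jaws ahead, to -x, and its tail to +x.
- slot_mouth (a point): Middle of the open holder's slot, level with the top of its two lips, 122 mm above the bench. The slot is 40 mm long along x, 18 mm wide, 18 mm deep, open at both ends and at the top. Axes as the stand's.
- beaker_small: bystander: clear beaker, 62 mm across, 63 mm tall; origin under its centre
- petri: bystander: flat round dish, 91 mm across, 14 mm tall; origin under its centre
- white_bottle: bystander: small white bottle, 30 mm across, 61 mm tall; origin under its centre
- reagent: bystander: small amber bottle with a white cap, 43 mm across, 76 mm tall; origin under its centre

How it is judged (in metres and radians):
On the way:
1. the arm is drawn lengthwise out of the closed holder: its tail is clear of the front of the bore and still in line with it (x of bar_seat in the frame of closed_bore between -0.125 and -0.061 m and y of bar_seat in the frame of closed_bore between -0.025 and 0.025 m and z of bar_seat in the frame of closed_bore between -0.025 and 0.025 m).
At the end, for the whole second after the job is handed in: Held still by the gripper alone within 18 mm of the balance point; bar level within 4 deg, in line with the slot within 5.7 deg, jaws flat within 11 deg and over the foot; seat point within 15 mm along and 7 mm across of mid-slot; bar 10 to 35 mm above the lips; no stand touched (contact force between the fingers and clamp_arm above 3 N and contact force between each of clamp_arm, the arm, the fingers and open_stand below 0.1 N and contact force between each of clamp_arm, the fingers, the arm and closed_stand below 0.1 N and x of the grasp point in the frame of clamp_arm between -0.018 and 0.018 m and angle between clamp_arm's own x axis and vertical between 1.501 and 1.641 rad and angle between clamp_arm's own z axis and vertical below 0.2 rad and angle between the x axis of clamp_arm and the x axis of open_stand, either way round below 0.1 rad and x of clamp_jaws in the frame of slot_mouth below -0.2 m and x of bar_seat in the frame of slot_mouth between -0.015 and 0.015 m and y of bar_seat in the frame of slot_mouth between -0.007 and 0.007 m and z of bar_seat in the frame of slot_mouth between 0.016 and 0.041 m and linear speed of clamp_arm below 0.03 m/s); the arm keeps its last pose, push and grip.
It fails at once if the arm tips more than 20 degrees (angle between clamp_arm's own z axis and vertical above 0.35 rad).
It fails at once if a bystander is pushed more than 20 mm or knocked over (distance of any of beaker_small, petri, white_bottle, reagent from where it was at the start of the episode above 0.02 m or angle between any of beaker_small, white_bottle, reagent's own z axis and vertical above 0.5 rad).
It also fails if it takes over 45 s, if anything falls off the work surface, if the arm or the gripper's body presses on something with over 40 N, if the wrist force passes 120 N, or if a joint passes its speed limit or range.

## Working session

There is one attempt and no reset: what is moved stays moved. The work goes in short steps, Python scripts to look and compute and a tool call to move; the robot and the scene stay as the last step left them, time stands still between calls to the robot, and variables do not carry over. Pictures are saved under pics/ and viewed, about 8 in all and at most 12, crops included, and the job is handed in when it is done.

Besides the shell and the picture viewer there is one more tool, called after "Emit:" as name([rows], argument=value, ...), one row to a line, values as JSON. apply_moves: Moves the arm, as the interface text tells. Its arguments: {"type":"object","properties":{"targets":{"type":"array"},"jaw":{"type":"number"}},"required":["targets"]}

```bash
mkdir -p pics; python3 - <<'E'
from cell import *
import cv2
for n in("side","top"):
    cv2.imwrite(f"pics/{n}0.png",get_image(n)[:,:,::-1]); print(n,calibration(n))
s=read_state();print({k:s[k] for k in("clock","eef_pos","tool_rot","force","width")})
E
```

```text
side {'fx': 514.1675239070438, 'fy': 514.1675239070438, 'cx': 274.28448700169696, 'cy': 214.17527182364677, 'k1': 0.036396073293238636, 'world_from_camera': array([[ 9.78647446e-01, -9.72580612e-02,  1.81080218e-01,
         2.95688634e+02],
       [-2.05281804e-01, -4.17814352e-01,  8.85037032e-01,
        -1.32178160e+03],
       [-1.04190718e-02, -9.03311705e-01, -4.28858258e-01,
         7.10920593e+02],
       [ 0.00000000e+00,  0.00000000e+00,  0.00000000e+00,
         1.00000000e+00]])}
top {'fx': 385.1230388704771, 'fy': 385.1230388704771, 'cx': 280.1098011232635, 'cy': 204.35655312778974, 'k1': 0.009418741427078115, 'world_from_camera': array([[-1.49523501e-02, -9.98749647e-01,  4.77029272e-02,
         4.90018421e+02],
       [-9.99542835e-01,  1.36763336e-02, -2.69644041e-02,
        -6.88034408e+01],
       [ 2.62782879e-02, -4.80843003e-02, -9.98497547e-01,
         1.13361236e+03],
       [ 0.00000000e+00,  0.00000000e+00,  0.00000000e+00,
         1.00000000e+00]])}
{'clock': 0.1, 'eef_pos': array([ 273.60939659, -588.9933338 ,  230.48280322]), 'tool_rot': array([-1.57249431e+00,  2.45079868e-06, -2.70679010e+00]), 'force': array([-0.36390951,  0.19547708,  0.17757214]), 'width': 85.88865174485883}
```

View pics/side0.png

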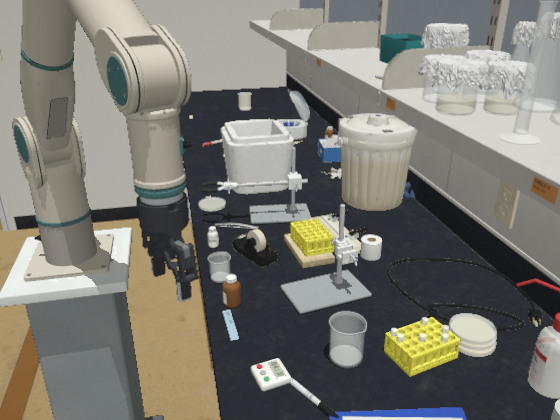

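View pics/top0.png

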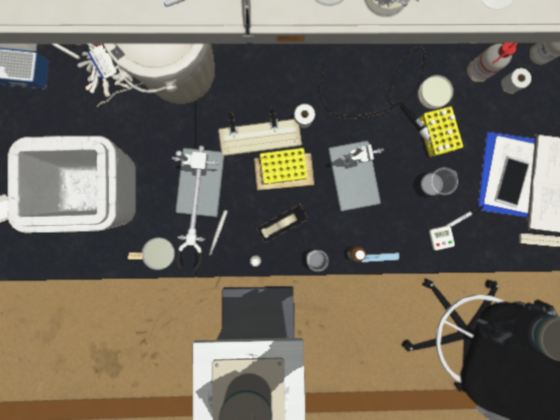

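Left stand (top view col ~198, rows 150–265) holds the arm in the closed boss. The open stand is at col ~360. The petri dish, bottles and beaker sit along the front edge, and I'll enlarge both stands.

```bash
python3 - <<'E'
import cv2,numpy as np
t=cv2.imread("pics/top0.png");s=cv2.imread("pics/side0.png")
def crop(im,x,y,w,h,k):
    c=cv2.resize(im[y:y+h,x:x+w],None,fx=k,fy=k,interpolation=cv2.INTER_CUBIC)
    for u in range((x+9)//10*10,x+w,10):
        cv2.line(c,((u-x)*k,0),((u-x)*k,5),(0,0,255),1)
        if u%20==0: cv2.putText(c,str(u),((u-x)*k,14),0,.35,(0,255,255),1)
    for v in range((y+9)//10*10,y+h,10):
        cv2.line(c,(0,(v-y)*k),(5,(v-y)*k),(0,0,255),1)
        if v%10==0: cv2.putText(c,str(v),(6,(v-y)*k+4),0,.35,(0,255,255),1)
    return c
a=crop(t,165,140,65,138,4);b=crop(t,325,132,65,138,4)
cv2.imwrite("pics/ctop.png",np.hstack([a,b]))
a=crop(s,195,140,125,90,5);
cv2.imwrite("pics/cs1.png",a)
cv2.imwrite("pics/cs2.png",crop(s,275,200,105,115,5))
E
```

```text
(no output)
```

View pics/ctop.png

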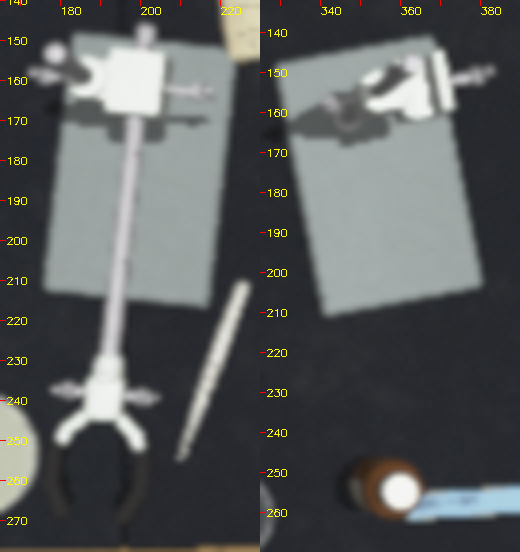

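View pics/cs1.png

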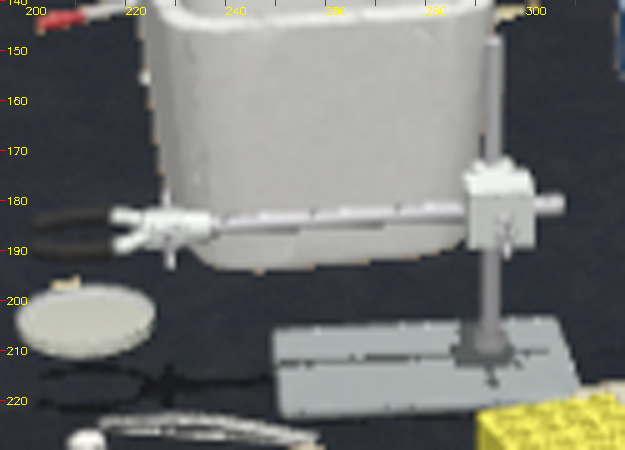

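View pics/cs2.png

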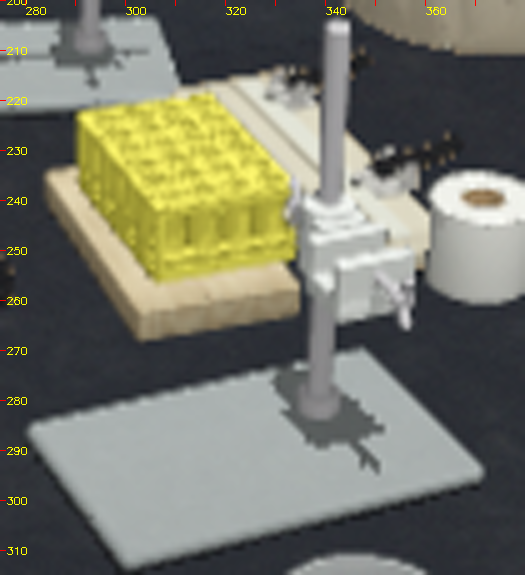

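```bash
cat >h.py <<'E'
import numpy as np,cv2
from cell import *
from scipy.optimize import least_squares
C={n:calibration(n) for n in("side","top")}
def proj(n,P):
    c=C[n];T=np.linalg.inv(c["world_from_camera"]);p=np.atleast_2d(P)@T[:3,:3].T+T[:3,3]
    K=np.array([[c["fx"],0,c["cx"]],[0,c["fy"],c["cy"]],[0,0,1]])
    return cv2.projectPoints(p,np.zeros(3),np.zeros(3),K,np.array([c["k1"],0,0,0]))[0][:,0]
def stand(p,L):
    c,s=np.cos(p[2]),np.sin(p[2]);L=np.atleast_2d(L)
    return np.c_[p[0]+c*L[:,0]-s*L[:,1],p[1]+s*L[:,0]+c*L[:,1],L[:,2]]
foot=np.array([[50,75,12],[50,-45,12],[-140,-45,12],[-140,75,12]],float)
E
cat >m.py <<'E'
from h import *
obs={'closed':(dict(top=[(183.75,148.25),(224,152.5),(217,216.75),(175.75,212.5)],side=[(306.4,203.6),(311,218),(251.6,223.6),(250,205.6)]),[600,150,0]),
'open':(dict(top=[(330,148),(369,141),(380.8,203.2),(341.2,211)],side=[(348.2,269.6),(371.8,294.4),(300.6,313.6),(280.6,285.6)]),[600,-280,0])}
for k,(o,p0) in obs.items():
    for use in(["top"],["side"],["top","side"]):
        f=lambda p:np.concatenate([(proj(n,stand(p,foot))-o[n]).ravel() for n in use])
        r=least_squares(f,p0,x_scale=[10,10,.1]);print(k,use,r.x.round(3),r.fun.round(1))
    p=r.x
    print(' top of post',proj('top',stand(p,[[0,32,220]])),proj('side',stand(p,[[0,32,220]])),'mouth',proj('top',stand(p,[[0,0,122]])),proj('side',stand(p,[[0,0,122]])))
A=dict(top=[(201.5,146),(191.8,228),(189,268)],side=[(307.6,180.8),(237.4,184.8),(202.6,186.4)])
def arm(p,s):
    d=np.array([np.cos(p[3]),np.sin(p[3]),p[4]]);return p[:3]+np.outer(s,d)
for use in (["top","side"],):
    r=least_squares(lambda p:np.concatenate([(proj(n,arm(p,[177,-41,-151]))-A[n]).ravel() for n in use]),[450,150,120,0,0],x_scale=[10,10,10,.1,.1])
    print('arm',r.x.round(3),r.fun.round(1)); print('seat',arm(r.x,[137]))
    f=lambda p:np.concatenate([(proj(n,arm(np.r_[p,0],[177,-41,-151]))-A[n]).ravel() for n in use])
    r=least_squares(f,r.x[:4]);print('level',r.x.round(3),r.fun.round(1),arm(np.r_[r.x,0],[137]))
for n,uv in dict(petri=(158,254),white=(255,261),beaker=(317,260),reagent=(358,255)).items():
    z=dict(petri=14,white=61,beaker=40,reagent=76)[n]
    r=least_squares(lambda q:(proj('top',[[*q,z]])-uv).ravel(),[400,0]);print(n,r.x.round(0))
E
python3 m.py
```

```text
closed ['top'] [ 6.53687e+02  1.12164e+02 -1.19000e-01] [-0.4 -0.4  0.4 -0.1  0.1  0.3 -0.1  0.2]
closed ['side'] [ 6.53830e+02  1.09929e+02 -1.11000e-01] [ 0.  -0.3  1.3  1.  -0.5 -1.4 -0.9  0.5]
closed ['top', 'side'] [ 6.53886e+02  1.11878e+02 -1.17000e-01] [-0.4 -0.4  0.5 -0.2  0.3  0.2  0.1  0.2  0.  -0.5  1.1  0.8 -0.7 -1.8
 -0.8  0.1]
 top of post [[179.43051549 153.54094675]] [[293.41937794 147.4417672 ]] mouth [[200.37310405 161.54687141]] [[294.50861119 181.15115147]]
open ['top'] [ 6.71834e+02 -3.28953e+02  1.62000e-01] [-0.6 -0.4  0.2 -0.3  0.4  0.7 -0.   0.1]
open ['side'] [ 6.71071e+02 -3.31502e+02  1.79000e-01] [-0.3  0.2  1.3 -0.1 -0.3 -0.5 -0.8  0.2]
open ['top', 'side'] [ 6.71677e+02 -3.29694e+02  1.70000e-01] [-0.4 -0.1  0.3 -0.4  1.   0.5  0.7  0.2  0.1 -0.2  1.2 -0.4 -0.6 -1.3
 -0.7 -0.6]
 top of post [[364.35277382 148.13343905]] [[342.80762789 205.36360486]] mouth [[367.06952939 153.12992853]] [[347.45884513 248.90925679]]
arm [ 5.21754e+02  1.29376e+02  1.17653e+02 -1.09000e-01  8.00000e-03] [-0.4 -0.8  0.8 -0.5 -0.8  1.6  0.8  0.2  0.6  0.  -0.8  0.4]
seat [[657.94096869 114.47749934 118.7895974 ]]
level [ 5.21875e+02  1.29376e+02  1.17617e+02 -1.06000e-01] [-0.5 -0.7  0.8 -0.5 -0.7  1.7  0.8  0.6  0.6 -0.1 -0.8  0. ] [[658.11299096 114.94791082 117.61719343]]
petri [406. 253.]
white [385. -26.]
beaker [ 383. -200.]
reagent [ 398. -309.]
```

Emit:
apply_moves([
  [0,0,0,0,0.98,0],
  [0,0,0,0,0.98,0],
  [0,0,0,0,0.98,0],
  [0,0,0,0,0.98,0],
  [-0.2,0,-0.9,0,0,0],
  [-0.2,0,-0.9,0,0,0],
  [-0.2,0,-0.9,0,0,0],
  [-0.2,0,-0.9,0,0,0],
  [-0.2,0,-0.9,0,0,0],
  [-0.2,0,-0.9,0,0,0],
  [-0.2,0,-0.9,0,0,0],
  [-0.2,0,-0.9,0,0,0],
], jaw=1)

```text
clock: 1.6
eef_pos: [369.9, -309.2, 231.1]
tool_rot: [-1.571, -0.0, 3.029]
force: [1.0, 0.1, 1.3]
width: 85.2
```

```bash
cat >d.py <<'E'
import sys
from h import *
from scipy.spatial.transform import Rotation as Ro
def to(tgt,yaw):
    s=read_state();R=Ro.from_euler('xyz',s["tool_rot"])
    G=Ro.from_euler('xyz',[-np.pi/2,0,yaw])
    print('t',s["clock"],'pos',s["eef_pos"].round(1),'rot',s["tool_rot"].round(3),'F',s["force"].round(1),'w',round(s["width"],1),'q',s["qpos"].round(2))
    print('shift units',(R.inv().apply(np.array(tgt)-s["eef_pos"])/40).round(2),'turn units',((R.inv()*G).as_rotvec()/np.radians(8)).round(2))
if __name__=="__main__":
    v=[float(a) for a in sys.argv[1:]];to(v[:3],v[3])
E
python3 d.py 519 128.5 180 -3.254
```

```text
t 1.6 pos [ 369.9 -309.2  231.1] rot [-1.571 -0.     3.029] F [1.  0.1 1.3] w 85.2 q [ 0.5   0.4   0.19  1.98 -0.1   0.78 -0.93]
shift units [ -2.47   1.28 -11.29] turn units [ 0. -0.  0.]
```

Emit:
apply_moves([
  [-0.2,0,-0.94,0,0,0],
  [-0.2,0,-0.94,0,0,0],
  [-0.2,0,-0.94,0,0,0],
  [-0.2,0,-0.94,0,0,0],
  [-0.2,0,-0.94,0,0,0],
  [-0.2,0,-0.94,0,0,0],
  [-0.2,0,-0.94,0,0,0],
  [-0.2,0,-0.94,0,0,0],
  [-0.2,0,-0.94,0,0,0],
  [-0.2,0,-0.94,0,0,0],
  [-0.2,0,-0.94,0,0,0],
  [0,0,0,0,0,0],
])

```text
clock: 3.1
eef_pos: [504.0, 94.2, 230.9]
tool_rot: [-1.572, -0.0, 3.035]
force: [-0.4, -0.3, 0.8]
width: 85.4
```

```bash
python3 d.py 519 128.5 160 -3.254
```

```text
t 3.1 pos [504.   94.2 230.9] rot [-1.572 -0.     3.035] F [-0.4 -0.3  0.8] w 85.4 q [-0.32  0.44  0.12  1.9  -0.07  0.81 -1.84]
shift units [-0.28  1.77 -0.89] turn units [0.01 0.04 0.  ]
```

Emit:
apply_moves([
  [-0.14,0,-0.45,0,0,0],
  [-0.14,0,-0.44,0,0.04,0],
  [0,0.7,0,0,0,0],
  [0,0.7,0,0,0,0],
  [0,0.4,0,0,0,0],
  [0,0,0,0,0,0],
])

```text
clock: 3.85
eef_pos: [518.3, 124.9, 158.2]
tool_rot: [-1.57, -0.002, 3.023]
force: [0.7, 0.0, -0.4]
width: 85.6
```

```bash
python3 d.py 519 128.5 101 -3.254; python3 - <<'E'
from h import *
a=get_image("side")[130:240,170:330,::-1];b=get_image("top")[130:290,140:250,::-1]
a=cv2.resize(a,None,fx=3,fy=3,interpolation=2);b=cv2.resize(b,None,fx=3,fy=3,interpolation=2)
c=np.zeros((480,810,3),np.uint8);c[:330,:480]=a;c[:,480:]=b;cv2.imwrite("pics/g1.png",c[:,:800])
E
```

```text
t 3.85 pos [518.3 124.9 158.2] rot [-1.570e+00 -2.000e-03  3.023e+00] F [ 0.7  0.  -0.4] w 85.6 q [-0.36  0.56  0.11  1.92 -0.09  0.67 -1.89]
shift units [-0.01  1.43 -0.09] turn units [-0.01 -0.04  0.02]
```

View pics/g1.png

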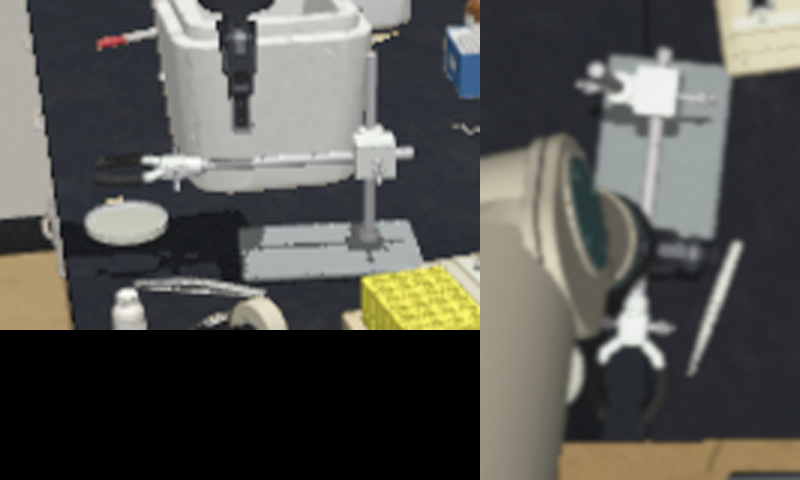

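The fingers stand over the bar: side crop col ~240, 33 crop px (11 image px) behind the collar at col ~207. That is roughly the 41 mm to the balance point. The top view shows them straddling the bar. I'll descend and close.

Emit:
apply_moves([
  [0,0,-0.09,0,-0.04,0],
  [0,0.35,0,0,0,0],
  [0,0.35,0,0,0,0],
  [0,0.35,0,0,0,0],
  [0,0.35,0,0,0,0],
  [0,0,0,0,0,0],
  [0,0,0,0,0,0],
])

```text
clock: 4.82
eef_pos: [519.4, 128.2, 103.3]
tool_rot: [-1.571, 0.0, 3.029]
force: [0.3, 0.3, 0.0]
width: 85.6
```

```bash
python3 d.py 519 128.5 101 -3.254
```

```text
t 4.825 pos [519.4 128.2 103.3] rot [-1.571  0.     3.029] F [0.3 0.3 0. ] w 85.6 q [-0.35  0.65  0.09  1.96 -0.1   0.54 -1.88]
shift units [ 0.01  0.06 -0.01] turn units [ 0. -0. -0.]
```

Emit:
apply_moves([
  [0,0.06,0,0,0,0],
  [0,0,0,0,0,0],
  [0,0,0,0,0,0],
  [0,0,0,0,0,0],
  [0,0,0,0,0,0],
  [0,0,0,0,0,0],
  [0,0,0,0,0,0],
  [0,0,0,0,0,0],
], jaw=-1)

```text
clock: 5.82
eef_pos: [519.4, 128.7, 101.0]
tool_rot: [-1.571, 0.0, 3.03]
force: [0.8, 3.2, 1.2]
width: 9.9
```

```bash
python3 d.py 519 128.5 101 -3.254;python3 -c "
from h import *
print(read_state()['torque'])"
```

```text
t 5.825 pos [519.4 128.7 101. ] rot [-1.571  0.     3.03 ] F [0.8 3.2 1.2] w 9.9 q [-0.35  0.66  0.09  1.96 -0.11  0.53 -1.88]
shift units [0.01 0.   0.01] turn units [ 0.  0. -0.]
[ 0.5041614  -0.01825945  0.20231849]
```

Emit:
apply_moves([
  [0.25,0,0,0,0,0],
  [0.25,0,0,0,0,0],
  [0,0,0,0,0,0],
])

```text
clock: 6.2
eef_pos: [503.7, 130.3, 101.8]
tool_rot: [-1.573, 0.009, 3.028]
force: [8.0, 0.9, -2.3]
width: 9.7
```

```bash
python3 d.py 429.6 138.8 101 -3.254;python3 - <<'E'
from h import *
print(read_state()['torque'])
a=get_image("side")[130:240,170:330,::-1];b=get_image("top")[130:290,140:250,::-1]
a=cv2.resize(a,None,fx=3,fy=3,interpolation=2);b=cv2.resize(b,None,fx=3,fy=3,interpolation=2)
c=np.zeros((480,810,3),np.uint8);c[:330,:480]=a;c[:,480:]=b;cv2.imwrite("pics/g2.png",c[:,:800])
E
```

```text
t 6.2 pos [503.7 130.3 101.8] rot [-1.573  0.009  3.028] F [ 8.   0.9 -2.3] w 9.7 q [-0.37  0.64  0.09  2.   -0.11  0.5  -1.89]
shift units [ 1.86  0.   -0.  ] turn units [ 0.01 -0.01 -0.06]
[ 0.17280417 -1.44565598  0.18342771]
```

View pics/g2.png

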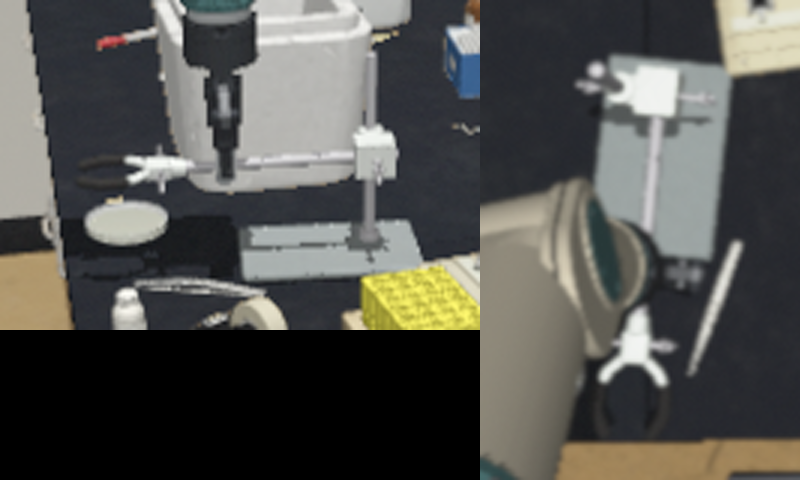

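The arm follows the gripper: fork tips moved from crop col ~97 to ~78, about 20 mm, and the tail is now drawn into the boss. I'll continue straight out.

Emit:
apply_moves([
  [0.25,0,0,0,0,0],
  [0.25,0,0,0,0,0],
  [0.25,0,0,0,0,0],
  [0.25,0,0,0,0,0],
  [0,0,0,0,0,0],
])

```text
clock: 6.92
eef_pos: [457.6, 134.7, 100.6]
tool_rot: [-1.57, -0.003, 3.029]
force: [0.9, -0.3, -4.0]
width: 9.8
```

```bash
python3 d.py 431.6 138.8 101 -3.254
```

```text
t 6.925 pos [457.6 134.7 100.6] rot [-1.570e+00 -3.000e-03  3.029e+00] F [ 0.9 -0.3 -4. ] w 9.8 q [-0.4   0.6   0.09  2.11 -0.12  0.44 -1.91]
shift units [ 0.66 -0.01 -0.03] turn units [-0.01  0.    0.02]
```

Emit:
apply_moves([
  [0.3,0,0,0,0,0],
  [0.35,0,0,0,0,0],
  [0,0,0,0,0,0],
])

```text
clock: 7.3
eef_pos: [431.6, 137.9, 100.8]
tool_rot: [-1.57, -0.002, 3.03]
force: [0.6, -0.3, -2.9]
width: 9.7
```

```bash
python3 d.py 431.6 138.8 150 -2.973;python3 - <<'E'
from h import *
print(read_state()['torque'])
a=get_image("side")[130:240,170:330,::-1];b=get_image("top")[130:290,140:250,::-1]
a=cv2.resize(a,None,fx=3,fy=3,interpolation=2);b=cv2.resize(b,None,fx=3,fy=3,interpolation=2)
c=np.zeros((480,810,3),np.uint8);c[:330,:480]=a;c[:,480:]=b;cv2.imwrite("pics/g3.png",c[:,:800])
E
```

```text
t 7.3 pos [431.6 137.9 100.8] rot [-1.57e+00 -2.00e-03  3.03e+00] F [ 0.6 -0.3 -2.9] w 9.7 q [-0.43  0.58  0.08  2.17 -0.12  0.4  -1.93]
shift units [ 0.01 -1.23 -0.02] turn units [-0.   -2.01  0.02]
[-0.00270953 -0.03073842  0.00051613]
```

View pics/g3.png

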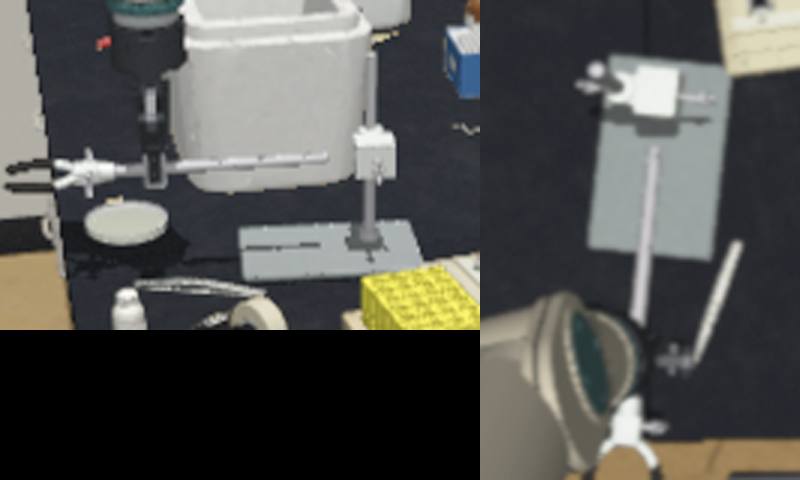

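The arm is fully out: tail end at side crop col ~328, boss face at ~355. It is level and in line, and the wrist moment is near zero. I'll lift and carry it across in front of both stands.

Emit:
apply_moves([
  [0,-0.45,0,0,0,0],
  [0,-0.45,0,0,0,0],
  [0,-0.45,0,0,0,0],
  [-0.11,0,0.4,0,0,0],
  [-0.11,0,0.7,0,0,0],
  [-0.11,0,0.78,0,0,0],
  [-0.11,0,0.78,0,0,0],
  [-0.11,0,0.78,0,0,0],
  [-0.11,0,0.78,0,0,0],
  [-0.11,0,0.78,0,0,0],
  [-0.11,0,0.5,0,0,0],
  [0,0,0,0,0,0],
])

```text
clock: 8.9
eef_pos: [444.6, -86.7, 155.1]
tool_rot: [-1.57, 0.001, 3.025]
force: [0.5, 0.2, -4.9]
width: 9.9
```

```bash
python3 d.py 448 -367 155 -2.973
```

```text
t 8.9 pos [444.6 -86.7 155.1] rot [-1.570e+00  1.000e-03  3.025e+00] F [ 0.5  0.2 -4.9] w 9.9 q [ 0.07  0.48  0.08  2.13 -0.07  0.54 -1.48]
shift units [-0.9   0.01  6.95] turn units [-0.01 -2.04 -0.01]
```

Emit:
apply_moves([
  [0,0,0,0,-0.5,0],
  [0,0,0,0,-0.77,0],
  [0,0,0,0,-0.77,0],
  [0.12,0,0.5,0,0,0],
  [0.12,0,0.77,0,0,0],
  [0.12,0,0.77,0,0,0],
  [0.12,0,0.77,0,0,0],
  [0.12,0,0.77,0,0,0],
  [0.12,0,0.77,0,0,0],
  [0.12,0,0.77,0,0,0],
  [0.12,0,0.77,0,0,0],
  [0.12,0,0.77,0,0,0],
])

```text
clock: 10.4
eef_pos: [447.8, -354.2, 154.7]
tool_rot: [-1.572, 0.0, -2.968]
force: [0.9, -1.8, -3.3]
width: 9.7
```

Emit:
apply_moves([
  [0,0,0.27,0,0,0],
  [0,0,0,0,0,0],
  [0,0,0,0,0,0],
])

```text
clock: 10.78
eef_pos: [449.4, -362.9, 154.7]
tool_rot: [-1.573, -0.0, -2.967]
force: [0.2, 0.1, -4.0]
width: 10.2
```

```bash
python3 d.py 448 -367 145 -2.973;python3 - <<'E'
from h import *
a=get_image("side")[170:320,190:390,::-1];b=get_image("top")[130:330,310:410,::-1]
a=cv2.resize(a,None,fx=3,fy=3,interpolation=2);b=cv2.resize(b,None,fx=2,fy=2,interpolation=2)
c=np.zeros((450,800,3),np.uint8);c[:,:600]=a;c[:400,600:]=b;cv2.imwrite("pics/g4.png",c)
E
```

```text
t 10.775 pos [ 449.4 -362.9  154.7] rot [-1.573 -0.    -2.967] F [ 0.2  0.1 -4. ] w 10.2 q [ 0.66  0.62 -0.04  1.8   0.03  0.73 -0.8 ]
shift units [0.05 0.24 0.09] turn units [0.01 0.04 0.  ]
```

View pics/g4.png

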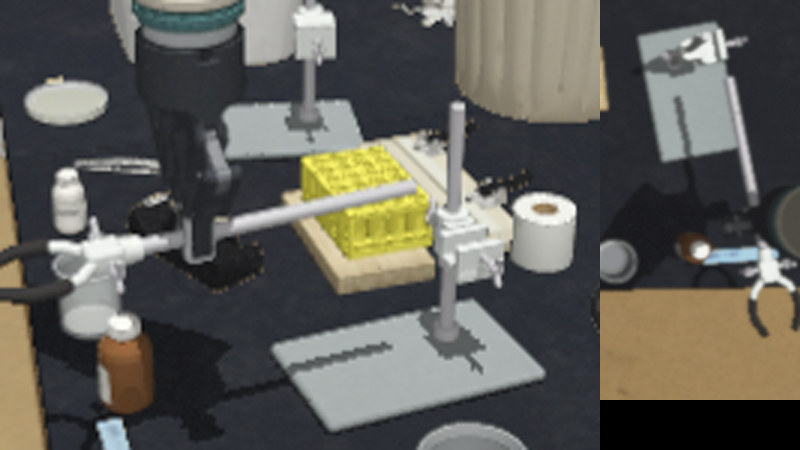

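The tail (side crop ~415,187) points past the front of the open post (crop 455). The bystanders haven't moved. Next I'll slide along the slot direction while still high.

```bash
python3 d.py 536.6 -352.4 131 -2.973
```

```text
t 10.875 pos [ 449.4 -363.4  154.9] rot [-1.572 -0.    -2.967] F [ 0.7  0.1 -3.6] w 10.0 q [ 0.66  0.62 -0.04  1.8   0.03  0.73 -0.8 ]
shift units [-2.2   0.6   0.11] turn units [0.01 0.04 0.  ]
```

Emit:
apply_moves([
  [-0.2,0,0.09,0,0.04,0],
  [-0.4,0,0,0,0,0],
  [-0.4,0,0,0,0,0],
  [-0.4,0,0,0,0,0],
  [-0.4,0,0,0,0,0],
  [-0.4,0,0,0,0,0],
  [0,0,0,0,0,0],
  [0,0,0,0,0,0],
])

```text
clock: 11.88
eef_pos: [535.5, -354.3, 154.7]
tool_rot: [-1.571, -0.001, -2.975]
force: [0.2, -0.4, -4.1]
width: 10.1
```

```bash
python3 d.py 536.6 -352.4 131 -2.973
```

```text
t 11.875 pos [ 535.5 -354.3  154.7] rot [-1.571e+00 -1.000e-03 -2.975e+00] F [ 0.2 -0.4 -4.1] w 10.1 q [ 0.56  0.7  -0.03  1.61  0.02  0.83 -0.89]
shift units [-0.03  0.59 -0.04] turn units [ 0.   -0.02  0.01]
```

Emit:
apply_moves([
  [-0.03,0.15,-0.04,0,0,0],
  [0,0.2,0,0,0,0],
  [0,0.2,0,0,0,0],
  [0,0,0,0,0,0],
  [0,0,0,0,0,0],
  [0,0,0,0,0,0],
])

```text
clock: 12.62
eef_pos: [537.6, -352.4, 133.3]
tool_rot: [-1.57, 0.001, -2.975]
force: [-0.6, -0.6, -3.9]
width: 9.6
```

```bash
python3 d.py 536.6 -352.4 131 -2.973;python3 - <<'E'
from h import *
def cr(im,x,y,w,h,k):
    c=cv2.resize(np.ascontiguousarray(im[y:y+h,x:x+w,::-1]),None,fx=k,fy=k,interpolation=2)
    for u in range(x//10*10+10,x+w,10): cv2.line(c,((u-x)*k,0),((u-x)*k,6),(0,0,255),1)
    for v in range(y//10*10+10,y+h,10): cv2.line(c,(0,(v-y)*k),(6,(v-y)*k),(0,0,255),1)
    return c
a=cr(get_image("side"),285,195,90,100,5);b=cr(get_image("top"),330,130,58,100,6)
c=np.zeros((600,798,3),np.uint8);c[:500,:450]=a;c[:,450:]=b;cv2.imwrite("pics/g5.png",c)
E
```

```text
t 12.625 pos [ 537.6 -352.4  133.3] rot [-1.570e+00  1.000e-03 -2.975e+00] F [-0.6 -0.6 -3.9] w 9.6 q [ 0.55  0.73 -0.03  1.63  0.03  0.78 -0.89]
shift units [ 0.02  0.06 -0.  ] turn units [-0.   -0.01 -0.  ]
```

View pics/g5.png

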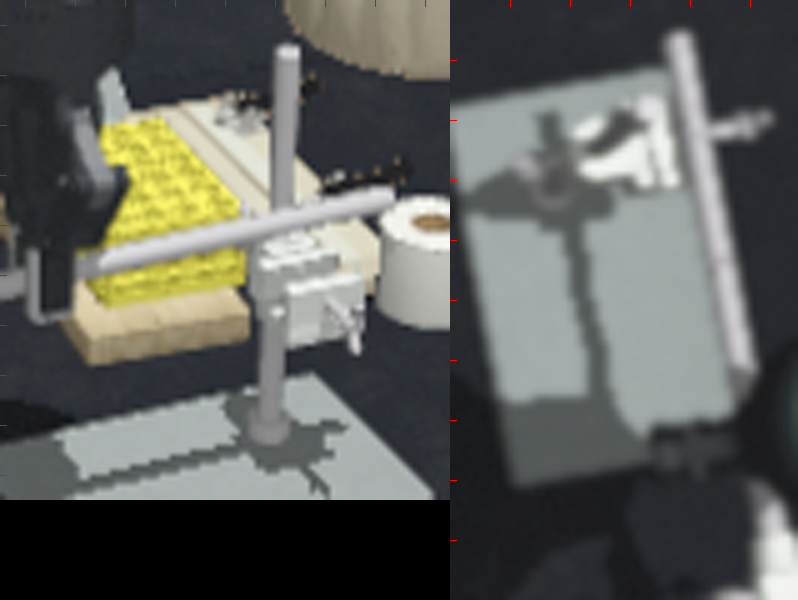

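```bash
cat >f.py <<'E'
from h import *
P=np.array([671.7,-329.6,.167])
B=lambda s,y,z:stand(P,[[s,y,z]])
for z in(148,152): print(z,'exp tail',proj('top',B(40,0,z)),proj('side',B(40,0,z)),'s=0',proj('top',B(0,0,z)),'s=-100',proj('top',B(-100,0,z)),proj('side',B(-100,0,z)))
T=[(368.3,136.5),(371.2,153.3),(378.3,190)];S=[(363.6,234),(335,239.4),(306,247)]
# bar: tail x,y,z yaw slope, s of line points free
def res(q):
    d=np.array([np.cos(q[3]),np.sin(q[3]),q[4]]);L=lambda s:q[:3]-s*d
    r=[proj('top',L(0))[0]-T[0],proj('side',L(0))[0]-S[0]]
    for i in(1,2): r+=[proj('top',L(q[4+i]))[0]-T[i],proj('side',L(q[6+i]))[0]-S[i]]
    return np.concatenate(r)
r=least_squares(res,[710,-323,150,.17,0,40,130,70,150],x_scale=[10,10,10,.1,.1,10,10,10,10])
q=r.x;print(q.round(3),r.fun.round(1))
seat=q[:3]-40*np.array([np.cos(q[3]),np.sin(q[3]),q[4]]);d=seat[:2]-P[:2];c,s=np.cos(P[2]),np.sin(P[2])
print('seat in slot',c*d[0]+s*d[1],-s*d[0]+c*d[1],seat[2]-122)
E
python3 f.py
```

```text
148 exp tail [[366.62895668 136.26798183]] [[363.20731011 235.93816824]] s=0 [[369.55812769 151.30723504]] s=-100 [[376.93546156 189.11738457]] [[308.60704403 247.08655226]]
152 exp tail [[367.01660884 135.92055608]] [[363.31610512 234.41783995]] s=0 [[369.95813745 151.0196912 ]] s=-100 [[377.36685712 188.98116919]] [[308.63904493 245.52376085]]
[ 7.09757e+02 -3.25302e+02  1.55141e+02  1.65000e-01  2.50000e-02
  4.49030e+01  1.41244e+02  7.27360e+01  1.45727e+02] [-0.1 -0.3 -0.4 -0.3  0.2 -0.   0.2  0.7 -0.1  0.  -0.1 -0.3]
seat in slot -1.7583780941397624 -2.0035276247976244 32.157574292956525
```

Emit:
apply_moves([
  [-0.03,0.08,-0.05,0,0,0],
  [0,0,0,0,0,0],
  [0,0,0,0,0,0],
  [0,0,0,0,0,0],
  [0,0,0,0,0,0],
  [0,0,0,0,0,0],
])

```text
clock: 13.48
eef_pos: [538.1, -350.1, 129.7]
tool_rot: [-1.571, 0.0, -2.975]
force: [0.7, -0.5, -4.6]
width: 10.1
```

```bash
python3 d.py 536.6 -350.4 130 -2.973;python3 - <<'E'
from h import *
def cr(im,x,y,w,h,k):
    c=cv2.resize(np.ascontiguousarray(im[y:y+h,x:x+w,::-1]),None,fx=k,fy=k,interpolation=2)
    for u in range(x//10*10+10,x+w,10): cv2.line(c,((u-x)*k,0),((u-x)*k,6),(0,0,255),1)
    for v in range(y//10*10+10,y+h,10): cv2.line(c,(0,(v-y)*k),(6,(v-y)*k),(0,0,255),1)
    return c
a=cr(get_image("side"),210,195,165,120,3);b=cr(get_image("top"),340,130,50,100,6)
c=np.zeros((600,795,3),np.uint8);c[:360,:495]=a;c[:,495:]=b;cv2.imwrite("pics/g6.png",c)
print(read_state()['torque'],abs(read_state()['qd']).max())
E
```

```text
t 13.475 pos [ 538.1 -350.1  129.7] rot [-1.571  0.    -2.975] F [ 0.7 -0.5 -4.6] w 10.1 q [ 0.55  0.73 -0.03  1.63  0.03  0.78 -0.89]
shift units [ 0.04 -0.01 -0.  ] turn units [-0.   -0.01 -0.  ]
[0.0290719  0.03347429 0.00496513] 0.0014434879336086982
```

View pics/g6.png

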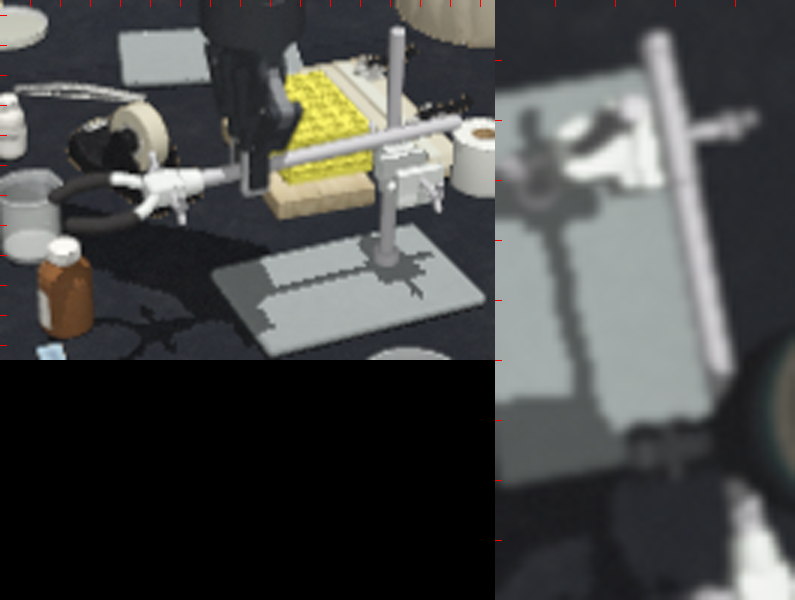

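In the top crop the bar lies on the predicted slot line: tail at image px (366.7,136.2) against (366.7,136.2) expected. I'll check level with the fork tips in the side view, then hand in.

```bash
python3 - <<'E'
from h import *
P=[671.7,-329.6,.167]
e=proj('side',stand(P,[[-288,0,149]]))[0]; print(e,'obs ~230.6,263.3')
s=read_state();print(s["clock"],s["force"].round(1),s["width"])
if abs(e[1]-263.3)<4: finish_job();print("handed in")
E
```

```text
[228.19899728 263.1558437 ] obs ~230.6,263.3
13.575 [-0.5 -0.9 -3.7] 9.889744739674711
the job is handed in; nothing more can be done
handed in
```

The clamp arm is out of the closed holder and held level above the open slot. I handed the job in at about 13.6 s on the robot clock; no verdict is reported.

**What I did:** I gripped the bar at the estimated balance point and drew it about 88 mm straight out of the closed holder. I lifted it, carried it across in front of both stands, slid it in along the slot direction, lowered it, and corrected by about 2 mm sideways and 4 mm down.

**Last checks:**
- **Position and line:** in the top view the tail is within about 0.1 px of its expected pixel and the bar line within about 0.3 px (roughly 1 mm).
- **Height:** the bar's axis is about 27 mm above the lips, so its underside is about 21 mm clear.
- **Level:** in the side view the fork tips are at about row 263.3, against 263.2 expected for a level bar.
- **Grip:** the wrist carried only the arm's weight, about 4 N, with almost no moment, so the grip is at the balance point and I saw no sign of touching a stand.
- **Bystanders:** the bottles and beaker looked untouched in the last picture. The dish is only partly in that view, but it looked untouched too.

**What disagreed:**
- **Fork tips:** they read about 2.4 px off along the bar (roughly 7 mm), while the tail end fits. The points are blurred, and I trusted the tail. The limit along the slot is 15 mm.
- **Tilt:** one earlier fit suggested the tail was about 1.4° high. The last side view did not confirm it, and the limit is 4°.
- **Finger opening:** it read about 10 mm on the 12 mm bar, and I don't know why, but the grip held steady.
- **Friction:** about 8 N showed briefly while drawing the bar out and was gone once it was free.

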